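# Seat the reference glass in the dye photometer and set its wavelength wheel

## Task

In the cobbler's dye-matching corner, first slide the amber glass cell across the photometer's stage, without lifting it or tipping it over, until it is fully home in the corner: a black flank flat against the fence and a clear end flat against the receiver, so that its clear faces square up with the light path. Then turn the wheel on the lamp unit clockwise about 20 degrees past the red mark, to take up the backlash, and bring it back so that its pointer rests on the mark. Leave the cell home and the other things on the bench where they are.

Things in the scene. Friction and masses are not known exactly. Their poses are not given: they have to be found in the camera images.
- photometer: Green-and-grey bench light meter, fixed to the bench, turned by up to 0.3 rad. Origin: centre of its underside; x points away from the robot, y to its left, z up. Grey base 200 (x) by 450 (y), 12 mm thick; its bare top is the white stage (z = 12), from y = -85 to 132 mm, open towards the robot. The light path runs along y at x = 18, z = 34 mm over a blue line on the stage.
- fence_face (a point): Middle of the top edge of the front face (photometer x = 30 mm) of the aluminium fence at the far side of the stage. The fence runs along y, 65 mm to each side of this point, from the receiver on; 12 mm thick, its top 28 mm above the stage. Axes as the photometer's.
- receiver_window (a point): Middle of the round window in the inner face (photometer y = -85 mm) of the green receiver box, the stage's -y end. The box reaches from x = -60 to 70 mm and 85 mm further to -y; its top is 78 mm above the bench. Axes as the photometer's.
- lamp_lens (a point): Middle of the lens in the inner face (photometer y = 132 mm) of the green lamp unit, the stage's +y end; its brass ring projects 3 mm. The unit reaches from x = -60 to 70 mm and 90 mm further to +y; its top is 62 mm above the bench and carries the wheel. Axes as the photometer's.
- cell_seat (a point): Point on the stage (12 mm above the bench) where the middle of the cell's underside lies when the cell is fully home: 12 mm in front of the fence's face, 20 mm from the receiver's inner face. Axes as the photometer's.
- cell: Amber glass reference cell, loose solid block, about 110 g, 24 (x) by 40 (y) by 44 mm high. Origin: centre of its underside, z up. The small ends (+y, -y) are clear; the long flanks (+x, -x) and cap are black, an orange stripe on the cap runs along y. Starts on the stage, clear of fence and receiver, up to 0.5 rad from square. Home: a long flank flat on the fence, a clear end flat on the receiver.
- wheel (a joint): Angle of the black handwheel on top of the lamp unit, rad; grows clockwise seen from above, 0 to 2.2 between stops, starts between 0 and 0.45; at 0 its pointer points along the photometer's +y. Vertical axis, friction 0.06 N m; it stays where it is left.
- wheel_grip (a point): On the wheel's axis (photometer x = 5, y = 177 mm), halfway up its grip bar, 92 mm above the bench. The bar is 12 mm thick, 50 mm long, its sides 30 mm high (77 to 107 mm above the bench), on a disc 58 mm across whose top is at 77 mm. The y axis runs along the bar to the pointer's end (a white stripe on that half of the bar's top); it turns with the wheel.
- wheel_pointer (a point): Tip of the wheel's pointer (a black tongue, in line with the white stripe), 36 mm from the wheel's axis, on the white dial face 63 mm above the bench.
- index (a joint): Angle of the red mark on the white dial round the wheel, same zero and direction as the wheel's angle; somewhere between 0.75 and 1.15, and not moved by turning the wheel. The pointer is on the mark when both angles are equal.
- index_mark (a point): The red mark on the white dial, 36 mm from the wheel's axis; its x axis points clockwise along the dial, y outwards.
- polish_tin: Bystander, loose: flat round red polish tin, 72 mm across, 26 mm high. Leave it alone.
- dye_bottle: Bystander, loose: amber dye bottle with black cap, 48 mm across, 110 mm high. Leave it alone.
- brush: Bystander, loose: brush lying on the bench to the left. Leave it alone.
- shoe_last: Bystander, loose: wooden shoe last, 250 mm long, 75 mm high at the heel. Leave it alone.
Mind the look-alikes: they are no part of the job. There is more than one size of the cell; the one meant has the size given above.

How it is judged:
By the outcome, as a careful person would: the job done as asked, in the order asked, and still so for the second after the job is handed in, with the robot touching nothing.
It also fails if it takes over 61 s, if anything falls off the work surface, if the arm or the gripper's body presses on something with over 40 N, if the wrist force passes 120 N, or if a joint passes its speed limit or range.

## Robot

A 6-joint arm with a two-finger parallel gripper is mounted at the origin on the work surface. World frame = base frame: x ahead of the robot, y to its left, z up, the work surface at z = 0. Lengths are in mm, angles in rad, forces in N, time in s.
With the tool pointing down it reaches from about 300 to 775 mm from the base axis. Payload 14.6 kg.
Tool frame: the origin (TCP) lies between the finger pads; the fingertips stand 8 mm ahead of it and the grasp point (between the pads) lies 11 mm behind it; z points along the fingers, y is the direction in which the jaws open and shut (so a half turn about z gives the same grasp; the last joint's range is limited). The gripper opens to 94 mm and grips with 3 to 60 N. Pads are 16 mm wide; open, the fingers measure 119 mm over their backs; the gripper's body (75 mm by 177 mm) begins 78 mm behind the grasp point.
Start: joints at [1.188, 0.3, 1.521, -0, 1.321, -0.067], TCP at [170.815, 522.792, 213.446] pointing down, gripper open.
Joint ranges: [-3.03, 3.03], [-0.79, 2.21], [0.23, 2.52], [-1.04, 4.18], [0, 3.07], [-2.55, 2.55]. Speed limits (rad/s): [2.22, 2.22, 2.57, 3.14, 3.14, 3.14].

## Interface

Orientations are given as [roll, pitch, yaw] about the fixed x, y, z axes, in that order (R = Rz(yaw) Ry(pitch) Rx(roll)).
In Python, from cell import manip gives the robot as it stands. The module is installed in compiled form; this text tells all that it offers.
- The arm moves only by the tool send_rows, never from a script. Its argument "series" is a list that holds one entry, the list of rows, each a list of 5 numbers: the opening, from 0 (shut) to 1 (fully open), then the shift along the tool's x, y, z in mm, then the turn about the tool's z in degrees. In form: [[[gripper, dx, dy, dz, roll], ...]]. A call has 1 to 10 rows; each row is the pose to reach, as a shift and turn from the pose commanded when the call began, along the tool's axes at that moment; what a row does not reach only later rows make up. A row lasts 1/10 s, in which the tool goes at most 50 mm and 8.59 degrees, less where a joint would pass 70% of its speed; a pose out of reach is approached as far as the arm can. A call with a gripper value outside its range is refused whole. The fingers move at their own pace and stop on an object; "newtons" is the grip in N (left out, the last holds). Time passes only in rows, so rows that repeat a pose let the fingers close. It gives the time, the measured TCP pose, the force and the opening at its end, in the units of the state.
- manip.read_state(): the state, without advancing time (a new reading comes with each control period).
- manip.camera(name): name is "scene" or "top" or "wrist"; returns a dict with "img" (384x512x3 uint8, red, green, blue), "vfov" (degrees; the focal length in pixels is half the picture's height over the tangent of half this angle, whatever the lens; pixels are square), "cx", "cy" (the principal point, pixels), "pose" (4x4, takes a point from camera to world coordinates); the wrist camera has in their place "T_tool_cam" (4x4, takes a point from camera to tool coordinates, whose origin is the TCP and whose axes are the flange's). Camera axes: x right, y down, z forward; pixel columns grow to the right and rows downward; lengths in mm; the calibration is good to about 2 mm. A picture is of the moment at which its call begins: read the wrist's pose just before it. There is no depth.
- manip.sign_off(): hands the job in, once; it reports no verdict.
Trained networks look in a picture, given as the dict that the camera call returned (one of the last four; its "shot" number tells which), for a name from the list of things; names that differ only in an ending like _2 or _b are one class to them, and where a whole thing is asked for, a point or a joint stands for the part that bears it (a point fixed in the world has none). Each returns a list of dicts, best first, with "conf" (0 to 1); they miss things now and then, are a little off and sometimes report something else, mostly with a low value. They report only what shows in the picture. A call takes as long as a camera call. They do not tell look-alikes from the thing itself.
- manip.find_in(target, picture): "rect" ([left, top, width, height] in pixels, round what is visible of it).
- manip.silhouettes(target, picture): "pixels" (384x512 bool, what is visible of it) and "rect" ([left, top, width, height] in pixels, round what is visible of it).
The state is a dict: "clock": time; "joints": joint angles; "qd": joint speeds; "effort": joint torques, N m; "eef_pos": TCP position; "eef_rot": TCP orientation; "wrist_force": force on the tool from outside, world axes, zero at the start; "moment": the same for the moment, N m; "finger_gap": finger opening in mm.
Only numpy, scipy, OpenCV 4.12 (cv2) and the standard library are available. Lean on these libraries where they do the work, as an engineer would, in place of code of your own. Each camera call takes 0.05 s, during which the arm holds its last target. There are 200 camera calls.

## Working session

There is one attempt and no reset: what is moved stays moved. The work goes in short steps, Python scripts to look and compute and a tool call to move; the robot and the scene stay as the last step left them, time stands still between calls to the robot, and variables do not carry over. Pictures are saved under pics/ and viewed, about 8 in all and at most 12, crops included, and the job is handed in when it is done.

Besides the shell and the picture viewer there is one more tool, called after "Request:" as name(argument=value, ...) on one line, values as JSON. send_rows: Moves the arm, as the interface text tells. Its arguments: {"type":"object","properties":{"series":{"type":"array"},"newtons":{"type":"number"}},"required":["series"]}

```bash
mkdir -p pics; ls
python3 - <<'E'
from cell import manip
import cv2,numpy as np
s=manip.read_state();print(s)
for n in("scene","top"):
    c=manip.camera(n);cv2.imwrite(f"pics/{n}0.png",cv2.resize(c["img"][:,:,::-1],(800,600),interpolation=cv2.INTER_CUBIC))
    print(n,c["vfov"],c["cx"],c["cy"],np.round(c["pose"],3).tolist())
    for t in("cell","photometer","wheel"):
        print(t,[(np.round(d["rect"]).tolist(),round(d["conf"],2)) for d in manip.find_in(t,c)])
w=manip.camera("wrist");print({k:v for k,v in w.items() if k!="img"})
E
```

```text
pics
{'clock': 0.0, 'joints': array([ 1.18840304e+00,  3.00455384e-01,  1.52162073e+00, -1.94557835e-05,
        1.32073445e+00, -6.66416649e-02]), 'qd': array([ 1.85466353e-03, -8.84521734e-04, -9.56453859e-04, -5.09820929e-04,
        3.23805904e-05,  2.79234566e-04]), 'effort': array([ 9.66912557e-04, -5.31803298e+01, -3.52722323e+01,  7.08350586e-02,
        2.44040682e-02, -5.50211814e-05]), 'eef_pos': array([170.71682481, 522.54032584, 212.87818928]), 'eef_rot': array([-3.14037619e+00, -6.23004072e-05,  2.82584582e+00]), 'wrist_force': array([-0.62004806,  0.28900388,  0.22310217]), 'moment': array([ 0.008788 , -0.0225722, -0.0035973]), 'finger_gap': 94.08664311734378}
scene 44.208013577109696 248.30666165289324 192.5088363464264 [[0.634, 0.604, -0.482, 1069.124], [0.773, -0.505, 0.384, -451.402], [-0.011, -0.616, -0.787, 1078.032], [0.0, 0.0, 0.0, 1.0]]
cell [([120.0, 216.0, 25.0, 33.0], 0.8), ([159.0, 194.0, 25.0, 27.0], 0.69), ([203.0, 240.0, 22.0, 22.0], 0.67)]
photometer [([149.0, 179.0, 161.0, 173.0], 0.82)]
wheel [([265.0, 184.0, 19.0, 23.0], 0.84)]
top 55.84323113889446
[... 184 characters left out ...]
.0, 16.0], 0.65), ([301.0, 181.0, 10.0, 5.0], 0.59), ([336.0, 233.0, 21.0, 20.0], 0.52), ([218.0, 124.0, 150.0, 92.0], 0.47)]
photometer [([230.0, 173.0, 19.0, 20.0], 0.74), ([217.0, 124.0, 154.0, 92.0], 0.55)]
wheel [([230.0, 169.0, 21.0, 20.0], 0.71)]
{'vfov': 61.36281021184894, 'cx': 254.49593203204606, 'cy': 191.55105213165027, 'T_tool_cam': array([[ 8.79995336e-04, -9.71252196e-01, -2.38051248e-01,
         6.83617994e+01],
       [ 9.99999194e-01,  1.07265013e-03, -6.79766118e-04,
         2.51436715e-02],
       [ 9.15570039e-04, -2.38050458e-01,  9.71252357e-01,
        -1.70012685e+02],
       [ 0.00000000e+00,  0.00000000e+00,  0.00000000e+00,
         1.00000000e+00]]), 'shot': 3}
```

View pics/top0.png

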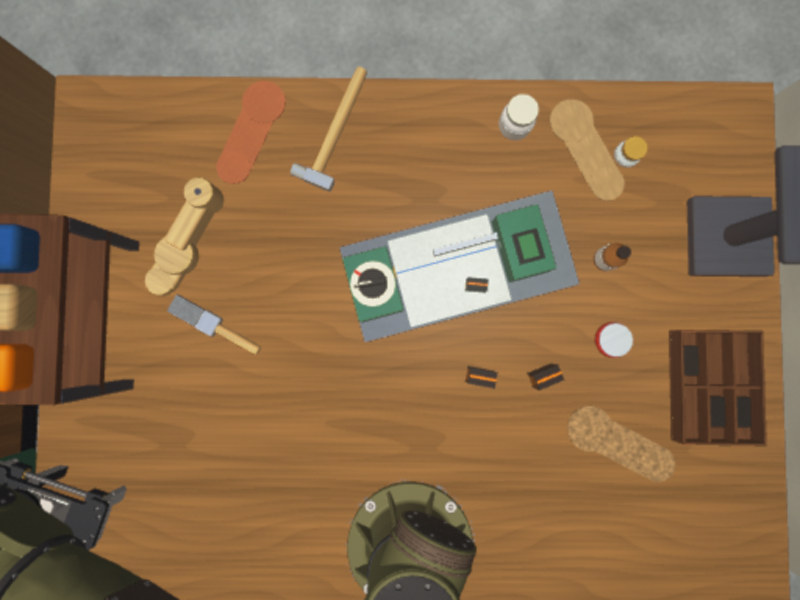

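View pics/scene0.png

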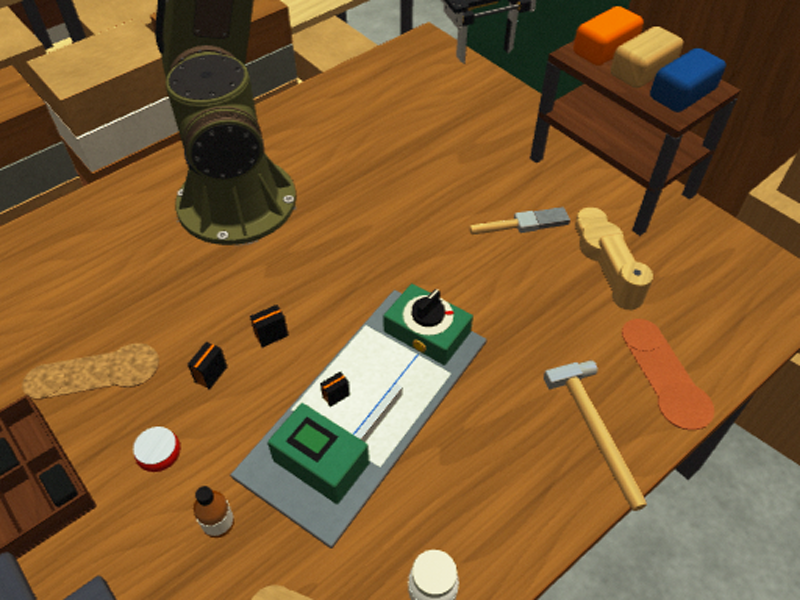

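The top view shows the photometer with base corners at about (341,247), (553,191), (578,284) and (364,341). There are three candidate cells: A on the stage at (477,285), B on the bench at (482,377), and C on the bench at (546,376). A fits, because it is on the stage and about 22 px (≈40 mm) long, while B and C are about 30 px (≈56 mm). The wheel is at (373,283) with the red mark at its upper left.

```bash
cat > h.py <<'E'
import numpy as np,cv2
from cell import manip
from scipy.spatial.transform import Rotation as R
def T(p,r):
    M=np.eye(4);M[:3,:3]=R.from_euler('xyz',r).as_matrix();M[:3,3]=p;return M
def shoot(n):
    s=manip.read_state();c=manip.camera(n)
    c["P"]=T(s["eef_pos"],s["eef_rot"])@c["T_tool_cam"] if n=="wrist" else c["pose"]
    c["f"]=192/np.tan(np.radians(c["vfov"]/2));return c
def ray(c,uv,z):
    uv=np.atleast_2d(np.asarray(uv,float));d=np.c_[(uv[:,0]-c["cx"])/c["f"],(uv[:,1]-c["cy"])/c["f"],np.ones(len(uv))]@c["P"][:3,:3].T
    o=c["P"][:3,3];return o+d*((z-o[2])/d[:,2])[:,None]
def proj(c,X):
    X=(np.atleast_2d(X)-c["P"][:3,3])@c["P"][:3,:3];return X[:,:2]/X[:,2:]*c["f"]+[c["cx"],c["cy"]]
def ph(p,X):  # photometer pose (x,y,yaw) -> world
    X=np.atleast_2d(X);c,s=np.cos(p[2]),np.sin(p[2]);return np.c_[p[0]+c*X[:,0]-s*X[:,1],p[1]+s*X[:,0]+c*X[:,1],X[:,2]]
def totool(X): # world pts -> tool frame of present pose
    s=manip.read_state();return (np.atleast_2d(X)-s["eef_pos"])@R.from_euler('xyz',s["eef_rot"]).as_matrix()
E
python3 - <<'E'
from h import *
from scipy.optimize import least_squares
c=shoot("top")
px=np.array([[341,247],[553,191],[578,284],[364,341]])*.64
m=np.array([[100,225,12],[100,-225,12],[-100,-225,12],[-100,225,12.]])
r=least_squares(lambda p:(proj(c,ph(p,m))-px).ravel(),[500,0,.2]);print(r.x,r.fun)
p=r.x
for n,q in dict(seat=[18,-65,12],wheel=[5,177,92],fence=[30,-20,40]).items():print(n,ph(p,[q]).round(1),totool(ph(p,[q])).round())
print("cell",ray(c,[477*.64,284*.64],56))
print("toolaxes yaw",manip.read_state()["eef_rot"])
E
```

```text
[ 5.55438044e+02 -9.42194480e+01  2.68505135e-01] [-1.23438747 -0.60505359  0.05106075 -0.51703754  1.29538016  0.51953988
 -0.1182314   0.54253749]
seat [[ 590.  -152.1   12. ]] [[-608. -511.  201.]]
wheel [[513.3  77.8  92. ]] [[-464. -317.  121.]]
fence [[ 589.7 -105.5   40. ]] [[-593. -467.  173.]]
cell [[ 514.13875362 -124.34664267   56.        ]]
toolaxes yaw [-3.14148264e+00 -3.89371249e-05  2.82580387e+00]
```

Request:
send_rows(series=[[[1,-527,-508,0,72],[1,-527,-508,0,72],[1,-527,-508,0,72],[1,-527,-508,0,72],[1,-527,-508,0,72],[1,-527,-508,0,72],[1,-527,-508,0,72],[1,-527,-508,0,72],[1,-527,-508,0,72],[1,-527,-508,0,72]]])

```text
clock: 1.5
eef_pos: [405.8, 79.1, 213.8]
eef_rot: [3.141, -0.0, 1.567]
wrist_force: [0.6, 0.9, -0.3]
finger_gap: 93.8
```

Request:
send_rows(series=[[[1,-195,105,0,0],[1,-195,105,0,0],[1,-195,105,0,0],[1,-195,105,0,0],[1,-195,105,0,0],[1,-195,105,0,0],[1,-195,105,0,0]]])

```text
clock: 2.2
eef_pos: [509.6, -113.8, 213.1]
eef_rot: [-3.141, -0.0, 1.569]
wrist_force: [-0.3, 0.7, 0.0]
finger_gap: 94.2
```

Run:
```python
from h import *
c=shoot("wrist");print(manip.read_state()["eef_pos"])
np.save("w1.npy",c,allow_pickle=True)
p=[555.4,-94.2,.2685]
im=c["img"][:,:,::-1].copy();cv2.imwrite("pics/raw1.png",im)
im=cv2.resize(im,(800,600),interpolation=cv2.INTER_CUBIC)
pts=[[18,-65,12],[30,45,40],[30,-85,40],[-60,-85,78],[70,-85,78],[-60,132,62],[-100,132,12],[-100,-85,12],[5,177,107]]
for u in proj(c,ph(p,pts)):cv2.circle(im,tuple(int(v) for v in u/.64),3,(255,0,255),-1)
cv2.imwrite("pics/w1.png",im)
for t in("cell","wheel"):print(t,[(np.round(d["rect"]).tolist(),round(d["conf"],2)) for d in manip.find_in(t,c)])
```

```text
[ 509.54416035 -113.27815972  213.40480004]
cell [([244.0, 169.0, 29.0, 41.0], 0.98), ([72.0, 167.0, 53.0, 61.0], 0.83), ([157.0, 1.0, 247.0, 336.0], 0.64)]
wheel [([248.0, 0.0, 19.0, 3.0], 0.52)]
```

View pics/w1.png

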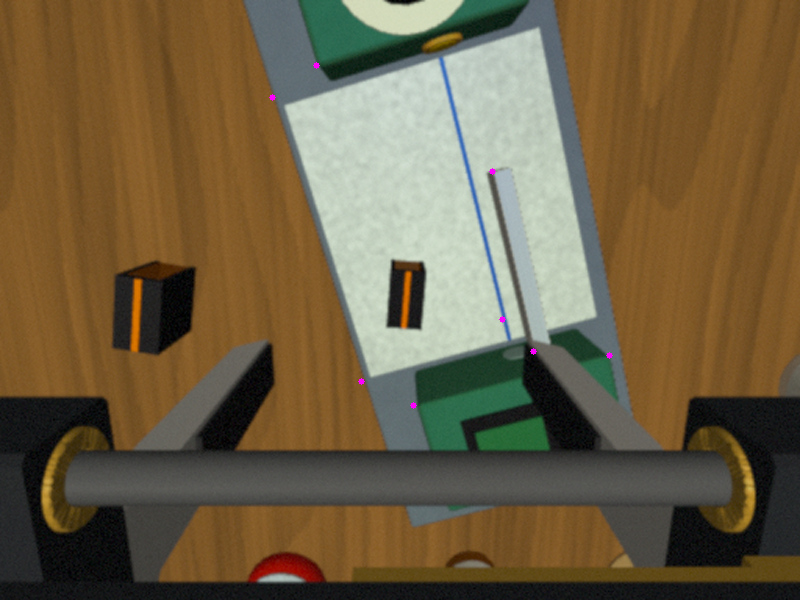

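The cell on the stage sits upright at about (406,298), with a black cap, an orange stripe and an amber end. The photometer model points land on their features. I'll confirm the cell in an enlarged crop.

Run:
```python
from h import *
c=np.load("w1.npy",allow_pickle=True).item()
im=c["img"][155:222,225:300,::-1]
cv2.imwrite("pics/crop1.png",cv2.resize(im,None,fx=8,fy=8,interpolation=cv2.INTER_CUBIC))
hsv=cv2.cvtColor(im.copy(),cv2.COLOR_BGR2HSV)
m=((hsv[...,0]<22)&(hsv[...,1]>150)&(hsv[...,2]>150)).astype(np.uint8)
k=np.argwhere(m)[:,::-1]+[225,155]
w=ray(c,k,56)[:,:2];v=np.linalg.svd(w-w.mean(0))[2][0];v*=np.sign(v[1])
print(len(k),w.mean(0),"yaw",np.arctan2(-v[0],v[1]),np.ptp((w-w.mean(0))@v))
```

```text
116 [ 514.98146462 -125.42905533] yaw -0.07786168425288913 37.79445131334062
```

View pics/crop1.png

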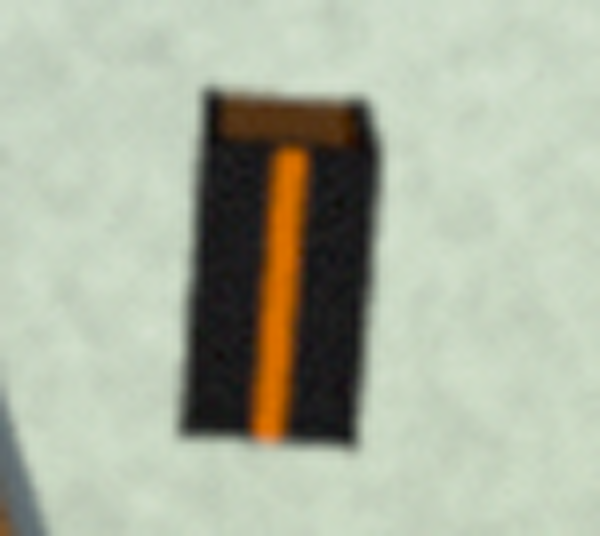

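The crop shows the upright 24×40-ratio block with its stripe; the measured cap is about 22×38 mm, so this is the cell meant. I'll grip it low, then slide and turn it to a staging pose.

Request:
send_rows(series=[[[1,-12,5.5,40,4.4],[1,-12,5.5,85,4.4],[1,-12,5.5,125,4.4],[1,-12,5.5,155,4.4],[1,-12,5.5,175,4.4],[1,-12,5.5,187,4.4],[1,-12,5.5,187,4.4],[1,-12,5.5,187,4.4]]], newtons=6)

```text
clock: 3.15
eef_pos: [515.9, -125.8, 27.4]
eef_rot: [3.14, 0.0, 1.493]
wrist_force: [-0.3, 0.3, -0.6]
finger_gap: 94.1
```

Request:
send_rows(series=[[[0.6,0,0,0,0],[0.45,0,0,0,0],[0.35,0,0,0,0],[0.3,0,0,0,0],[0.2,0,0,0,0],[0.2,0,0,0,0],[0.2,0,0,0,0],[0.2,0,0,0,0]]])

```text
clock: 3.95
eef_pos: [515.4, -126.0, 26.4]
eef_rot: [-3.142, -0.0, 1.492]
wrist_force: [-0.0, -0.2, 1.3]
finger_gap: 33.6
```

Run:
```python
from h import *
s=manip.read_state();print(s["eef_pos"],s["eef_rot"],s["wrist_force"],s["finger_gap"])
p=[555.4,-94.2,.2685]
for q in([-6,-62,26],[-6,-62,70]):print(ph(p,[q]),totool(ph(p,[q])))
```

```text
[ 515.37272029 -126.03838881   26.43094971] [-3.14153080e+00 -2.55913967e-05  1.49236101e+00] [-0.01924561 -0.20780346  1.34963052] 33.589135898512765
[[ 566.06268036 -155.57024725   26.        ]] [[-25.46926683  52.84810805   0.42702892]]
[[ 566.06268036 -155.57024725   70.        ]] [[-25.46814081  52.84538637 -43.57297098]]
```

Request:
send_rows(series=[[[0.15,0,0,0,0],[0.15,0,0,0,0],[0.15,0,0,0,0],[0.15,0,0,0,0]]])

```text
clock: 4.35
eef_pos: [515.3, -126.0, 26.4]
eef_rot: [-3.141, -0.0, 1.492]
wrist_force: [0.6, 0.1, 0.1]
finger_gap: 23.8
```

Request:
send_rows(series=[[[0.15,-1,3,0,-2],[0.15,-4,8,0,-4],[0.15,-7,14,0,-6],[0.15,-10,20,0,-8],[0.15,-13,26,0,-10],[0.15,-16,32,0,-12],[0.15,-19,38,0,-14],[0.15,-22,44,0,-16.5],[0.15,-24,49,0,-19],[0.15,-25,52,0,-19.8]]])

```text
clock: 5.35
eef_pos: [565.4, -155.1, 26.4]
eef_rot: [-3.141, -0.0, 1.839]
wrist_force: [-0.7, 1.3, 3.0]
finger_gap: 24.1
```

Run:
```python
from h import *
s=manip.read_state();print(s["eef_pos"],s["eef_rot"],s["wrist_force"],s["finger_gap"])
c=shoot("wrist")
p=[555.4,-94.2,.2685]
im=cv2.resize(c["img"][:,:,::-1],(800,600),interpolation=cv2.INTER_CUBIC)
pts=[[18,-65,12],[30,45,40],[30,-85,40],[-60,-85,78],[70,-85,78],[-60,132,62],[70,132,62],[-100,132,12],[18,132,12],[18,0,12],[5,177,107]]
u=proj(c,ph(p,pts))
for q in u:cv2.circle(im,tuple(int(v) for v in q/.64),3,(255,0,255),-1)
cv2.imwrite("pics/w2.png",im)
```

```text
[ 565.35860793 -155.13421634   26.40798142] [-3.14124588e+00 -2.52757294e-04  1.83903981e+00] [-0.72600411  1.31429326  3.0101903 ] 24.14905513936544
```

View pics/w2.png

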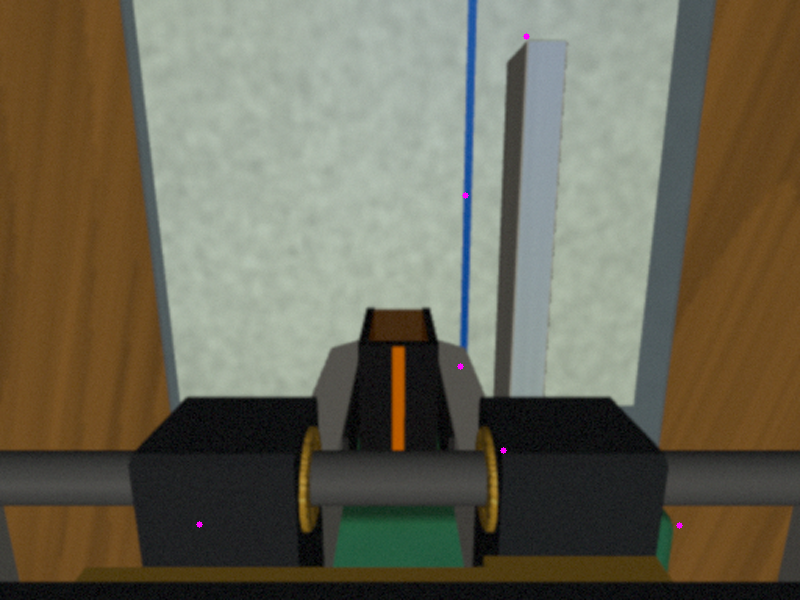

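The cell is held with a 24.1 mm gap, aligned with the blue line, and clear of the fence. Next I'll slide it to touch the receiver, letting it slip in the light grip, then release and go behind it.

Request:
send_rows(series=[[[0.15,-1,0,0,0],[0.15,-2,0,0,0],[0.15,-3,0,0,0],[0.15,-4,0,0,0],[0.15,-5,0,0,0],[0.15,-5,0,0,0]]])

```text
clock: 6.0
eef_pos: [566.3, -159.3, 26.4]
eef_rot: [-3.141, -0.001, 1.838]
wrist_force: [-2.3, 5.8, 2.7]
finger_gap: 23.9
```

Request:
send_rows(series=[[[0.38,0,0,0,0],[0.38,0,0,0,0],[0.38,0,0,0,0],[0.38,0,0,-20,0],[0.38,0,0,-55,0],[0.38,0,0,-65,0],[0,0,-20,-65,0],[0,0,-45,-65,0],[0,0,-45,-65,0],[0,0,-45,-65,0]]])

```text
clock: 7.0
eef_pos: [523.3, -171.9, 91.5]
eef_rot: [3.141, 0.0, 1.837]
wrist_force: [0.3, 0.5, 0.1]
finger_gap: 7.5
```

Run:
```python
from h import *
s=manip.read_state();print(s["eef_pos"],s["eef_rot"],s["wrist_force"],s["finger_gap"])
c=shoot("wrist")
p=[555.4,-94.2,.2685]
im=cv2.resize(c["img"][:,:,::-1],(800,600),interpolation=cv2.INTER_CUBIC)
cv2.imwrite("pics/w3.png",im)
for d in manip.find_in("cell",c):print(d)
x=s["eef_pos"]-[p[0],p[1],0];r=np.array([[np.cos(p[2]),np.sin(p[2])],[-np.sin(p[2]),np.cos(p[2])]]);print(r@x[:2])
```

```text
[ 523.30047745 -171.92976549   91.47621799] [3.14131420e+00 1.94461174e-04 1.83730195e+00] [0.25873006 0.47806764 0.08941634] 7.45158451088065
{'rect': [0.0, 209.6, 45.4, 81.0], 'conf': 0.9}
{'rect': [290.2, 174.6, 47.7, 68.5], 'conf': 0.76}
{'rect': [2.1, 43.0, 57.1, 93.2], 'conf': 0.56}
[-51.56997195 -66.42916365]
```

View pics/w3.png

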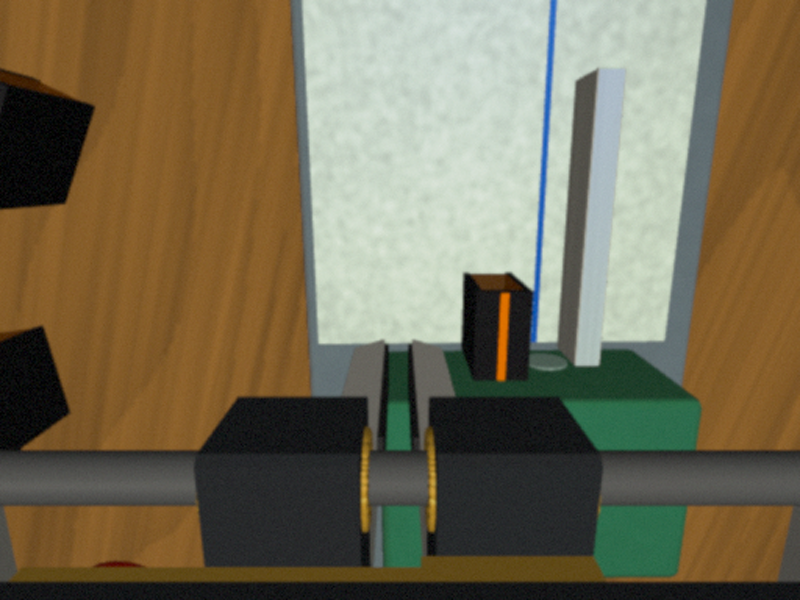

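The cell is upright, with its end at the receiver (contact force 6 N) and its flank still about 24 mm off the fence. I'll lower the closed fingers behind it and push.

Request:
send_rows(series=[[[0,1.5,0,25,0],[0,1.5,0,55,0],[0,1.5,0,65,0],[0,1.5,8,65,0],[0,1.5,14,65,0],[0,1.5,18,65,0],[0,1.5,22,65,0],[0,1.5,26,65,0],[0,1.5,30,65,0],[0,1.5,34,65,0]]])

```text
clock: 8.1
eef_pos: [555.9, -161.3, 26.6]
eef_rot: [3.141, 0.0, 1.838]
wrist_force: [-1.9, -0.8, 1.9]
finger_gap: 0.4
```

Request:
send_rows(series=[[[0,0,3,0,0],[0,0,5,0,0],[0,0,7,0,0],[0,0,8,0,0],[0,0,9,0,0],[0,0,9,0,0]]])

```text
clock: 8.7
eef_pos: [564.3, -158.9, 26.4]
eef_rot: [3.142, -0.0, 1.838]
wrist_force: [-0.3, -0.9, 0.5]
finger_gap: 0.6
```

Request:
send_rows(series=[[[0,0,1,0,0],[0,0,2,0,0],[0,0,2,0,0]]])

```text
clock: 9.0
eef_pos: [566.3, -158.4, 26.4]
eef_rot: [3.141, 0.0, 1.838]
wrist_force: [0.1, 0.7, 0.1]
finger_gap: 0.5
```

Request:
send_rows(series=[[[0,0,1,0,0],[0,0,2,0,0],[0,0,2,0,0]]])

```text
clock: 9.3
eef_pos: [567.2, -158.2, 26.4]
eef_rot: [-3.139, -0.0, 1.838]
wrist_force: [-9.5, -2.9, 5.5]
finger_gap: 0.7
```

It's in firm contact with the fence at 9.5 N. Now I'll go round to the other end and push along the fence to the receiver.

Request:
send_rows(series=[[[0,0,-6,0,0],[0,0,-14,0,0],[0,25,-14,0,0],[0,45,-14,0,0],[0,45,0,0,0],[0,45,17,0,0],[0,38,17,0,0],[0,33,17,0,0],[0,30,17,0,0],[0,29,17,0,0]]])

```text
clock: 10.3
eef_pos: [575.9, -125.3, 26.3]
eef_rot: [-3.14, -0.002, 1.837]
wrist_force: [-5.5, 12.1, 5.2]
finger_gap: 0.6
```

Request:
send_rows(series=[[[0,-1,0,0,0],[0,-2,0,0,0],[0,-2,0,0,0]]])

```text
clock: 10.6
eef_pos: [575.9, -125.3, 26.3]
eef_rot: [-3.139, -0.005, 1.838]
wrist_force: [-8.9, 19.0, 9.1]
finger_gap: 0.6
```

Request:
send_rows(series=[[[0,8,0,0,0],[0,18,0,0,0],[0,18,-31,0,0],[0,-5,-33,0,0],[0,-27,-33,0,0],[0,-27,-33,0,0],[0,-27,-24,0,0],[0,-27,-20,0,0],[0,-27,-18,0,0],[0,-27,-17,0,0]]])

```text
clock: 11.6
eef_pos: [567.0, -157.3, 26.4]
eef_rot: [-3.138, -0.001, 1.839]
wrist_force: [-19.1, -3.7, 12.7]
finger_gap: 0.0
```

Request:
send_rows(series=[[[0,0,-6,0,0],[0,0,-20,0,0],[0,0,-30,-40,0],[0,0,-30,-90,0],[0,30,-30,-130,0],[0,70,-20,-160,0],[0,80,-10,-174,0],[0,80,-10,-174,0]]])

```text
clock: 12.4
eef_pos: [538.4, -81.5, 202.7]
eef_rot: [3.138, 0.002, 1.841]
wrist_force: [0.0, -0.1, -0.5]
finger_gap: 0.5
```

Run:
```python
from h import *
s=manip.read_state();print(s["eef_pos"],s["eef_rot"],s["wrist_force"],s["finger_gap"])
c=shoot("wrist");np.save("w4.npy",c,allow_pickle=True)
p=[555.4,-94.2,.2685]
im=cv2.resize(c["img"][:,:,::-1],(800,600),interpolation=cv2.INTER_CUBIC)
pts=[[30,45,40],[30,-45,40],[6,-45,56],[30,-45,56],[6,-85,56],[30,-85,56],[-60,-85,78],[-60,132,62],[70,132,62],[18,132,12],[18,0,12],[5,177,107],[5,177,77]]
u=proj(c,ph(p,pts))
for q in u:cv2.circle(im,tuple(int(v) for v in q/.64),2,(255,0,255),-1)
cv2.imwrite("pics/w4.png",im)
```

```text
[538.41805857 -81.50981176 202.70949853] [3.13764871e+00 1.83350912e-03 1.84083385e+00] [ 0.03031525 -0.0687329  -0.53399939] 0.47443665840483623
```

View pics/w4.png

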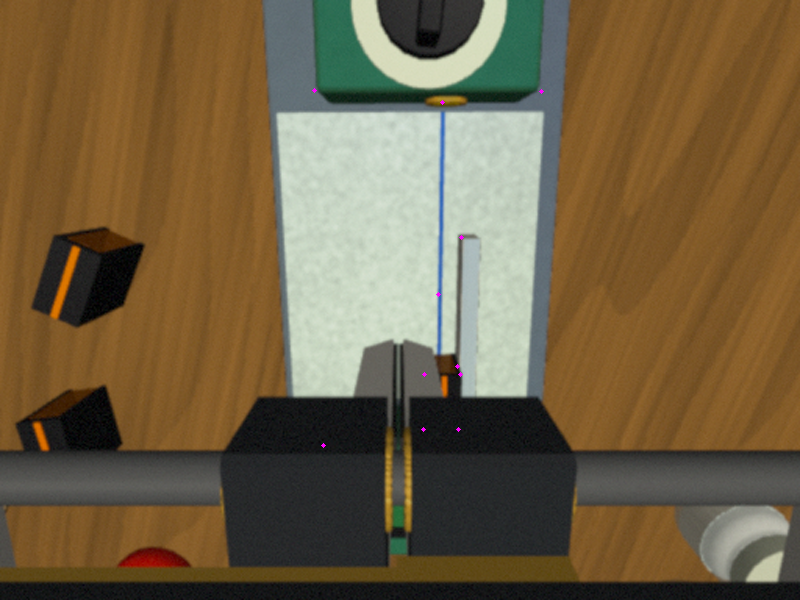

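The photometer model fits (fence end, lens and blue line all on their marks), but the fingers hide the cell. I'll hover above it open for a clean check.

Request:
send_rows(series=[[[1,-40,15,-10,0],[1,-70,30,-10,0],[1,-70,30,-10,0],[1,-70,30,-10,0],[1,-70,30,-10,0],[1,-70,30,-10,0]]])

```text
clock: 13.05
eef_pos: [584.3, -142.5, 210.2]
eef_rot: [-3.141, -0.0, 1.838]
wrist_force: [0.4, -0.7, -0.3]
finger_gap: 45.2
```

Run:
```python
from h import *
c=shoot("wrist");np.save("w5.npy",c,allow_pickle=True)
p=[555.4,-94.2,.2685]
im=c["img"][:,:,::-1].copy()
u=proj(c,ph(p,[[18,-65,56]]))[0].astype(int);x0,y0=u[0]-65,u[1]-60
x0,y0=max(x0,0),max(y0,0)
cr=cv2.resize(im[y0:y0+95,x0:x0+130],None,fx=6,fy=6,interpolation=cv2.INTER_CUBIC)
for q in proj(c,ph(p,[[6,-45,56],[30,-45,56],[6,-85,56],[30,-85,56],[30,-45,40],[18,-45,12]])):cv2.circle(cr,tuple(int(v) for v in (q-[x0,y0])*6+3),3,(255,0,255),-1)
cv2.imwrite("pics/crop5.png",cr)
hsv=cv2.cvtColor(im,cv2.COLOR_BGR2HSV)
m=((hsv[...,0]<22)&(hsv[...,1]>150)&(hsv[...,2]>150));k=np.argwhere(m)[:,::-1];k=k[np.linalg.norm(k-u,axis=1)<40]
w=ray(c,k,56)[:,:2];v=np.linalg.svd(w-w.mean(0))[2][0];v*=np.sign(v[1])
print(len(k),w.mean(0),ph(p,[[18,-65,56]]),"yaw",np.arctan2(-v[0],v[1]))
# fence front/back edge & blue line yaw
b=(hsv[...,0]>100)&(hsv[...,0]<125)&(hsv[...,1]>130)&(hsv[...,2]>80);k=np.argwhere(b)[:,::-1]
w=ray(c,k,12)[:,:2];q=np.array([w.mean(0)]);g=w-np.median(w,0);v=np.linalg.svd(g)[2][0];v*=np.sign(v[1]);print("blue",len(k),np.arctan2(-v[0],v[1]),(w.mean(0)-p[:2])@[np.cos(p[2]),np.sin(p[2])])
```

```text
111 [ 590.77287965 -151.76301512] [[ 589.99861462 -152.09590544   56.        ]] yaw 0.2710533495926476
blue 256 0.2751428046382796 18.33891546598579
```

View pics/crop5.png

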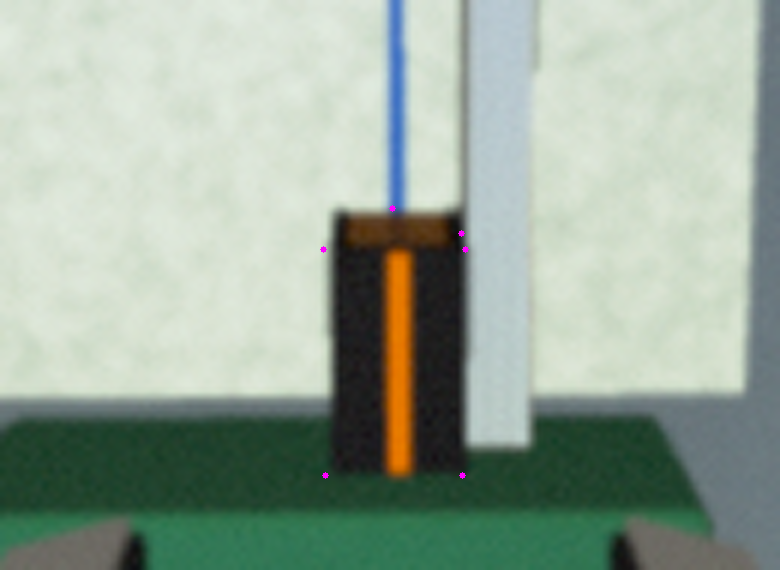

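The cell is home: its flank is flush along the fence and its end at the receiver. Stripe yaw is 0.271, against 0.275 for the blue line and 0.2685 in the model. On to the wheel.

Request:
send_rows(series=[[[1,50,-10,-25,0],[1,100,-10,-25,0],[1,150,-10,-25,0],[1,200,-10,-25,0],[1,225,-10,-25,0],[1,225,-10,-25,0],[1,225,-10,-25,0],[1,225,-10,-25,0]]])

```text
clock: 13.9
eef_pos: [515.9, 70.7, 235.5]
eef_rot: [3.141, 0.0, 1.837]
wrist_force: [0.2, -0.3, 0.1]
finger_gap: 93.8
```

```bash
cat > dial.py <<'E'
from h import *
p=[555.4,-94.2,.2685]
def dial(name):
    c=shoot("wrist");s=manip.read_state();im=c["img"][:,:,::-1].copy();hsv=cv2.cvtColor(im,cv2.COLOR_BGR2HSV)
    def pol(z):  # image unwrapped to wheel frame: 0.25 mm/px, up=+y phot, right=clockwise
        g=np.arange(-45,45,.25);X,Y=np.meshgrid(g,-g)  # X right = phot +x ; clockwise from +y goes to +x
        uv=proj(c,ph(p,np.c_[5+X.ravel(),177+Y.ravel(),np.full(X.size,z)])).astype(np.float32).reshape(*X.shape,2)
        return cv2.remap(im,uv,None,cv2.INTER_CUBIC),X,Y
    d,X,Y=pol(63);h=cv2.cvtColor(d,cv2.COLOR_BGR2HSV).astype(int)
    wh=(h[...,1]<60)&(h[...,2]>150);
    ct,_=cv2.findContours(wh.astype(np.uint8),cv2.RETR_EXTERNAL,cv2.CHAIN_APPROX_NONE);ct=max(ct,key=len)
    (a,b),r=cv2.minEnclosingCircle(cv2.convexHull(ct));o=np.array([a,b])*.25-45;print("dial centre",o[0],-o[1],"r",r*.25)
    red=((h[...,0]<10)|(h[...,0]>170))&(h[...,1]>120)&(h[...,2]>90);rx,ry=(X[red]-o[0]),(Y[red]+o[1]);print("red",red.sum(),np.arctan2(rx.mean(),ry.mean()))
    t,X,Y=pol(107);h=cv2.cvtColor(t,cv2.COLOR_BGR2HSV).astype(int)
    w=(h[...,1]<60)&(h[...,2]>140)&(np.hypot(X,Y)<26)
    n,l,st,ce=cv2.connectedComponentsWithStats(w.astype(np.uint8));
    for i in range(1,n):
        if st[i,4]>40:
            q=l==i;v=np.linalg.svd(np.c_[X[q]-X[q].mean(),Y[q]-Y[q].mean()],full_matrices=False)[2][0]
            print("white",st[i,4],ce[i]*.25-45,"dir",np.arctan2(v[0],v[1]))
    cv2.imwrite(f"pics/{name}.png",np.hstack([d,t]));print(s["eef_pos"],s["eef_rot"],s["finger_gap"])
E
python3 -c "from dial import *;dial('d1')"
```

```text
dial centre -7.75 -6.75 r 53.21245574951172
red 1367 0.8727748419967091
white 1186 [  0.62394604 -12.34717538] dir -3.0513232614036805
white 4269 [ 1.75819864 16.27119934] dir -1.6159627660602758
[515.91221791  70.5354859  235.41559923] [-3.14157802e+00  1.10375647e-04  1.83687105e+00] 94.10617171286464
```

View pics/d1.png

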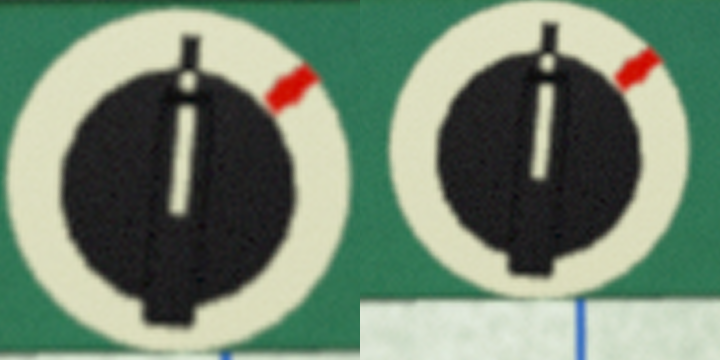

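The rectified dial view shows the wheel centred within about 0.5 mm, the pointer at ≈0.085 rad and the red mark at ≈0.89 rad. I'll descend over the bar while refining the measurement.

```bash
cat > ang.py <<'E'
import cv2,numpy as np,sys
def ang(f,o=(178,181.)):
    d=cv2.imread(f)[:,:360];h=cv2.cvtColor(d,cv2.COLOR_BGR2HSV).astype(int)
    y,x=np.mgrid[:360,:360];r=np.hypot(x-o[0],y-o[1])*.25;a=np.arctan2(x-o[0],o[1]-y)
    ring=(r>32.5)&(r<35.5)
    red=((h[...,0]<10)|(h[...,0]>170))&(h[...,1]>120)&(r>32)&(r<40)
    bl=(h[...,2]<80)&ring&(abs(a)<2.2)
    print("red",a[red].mean(),"ptr",a[bl].mean(),np.degrees(np.ptp(a[bl])),bl.sum())
ang(sys.argv[1])
E
python3 ang.py pics/d1.png
```

```text
red 0.880434459971176 ptr 0.08897578718005202 5.334157809886113 150
```

Request:
send_rows(series=[[[1,7.6,-0.9,40,5],[1,7.6,-0.9,80,5],[1,7.6,-0.9,115,5],[1,7.6,-0.9,135,5],[1,7.6,-0.9,147,5],[1,7.6,-0.9,147,5],[0.5,7.6,-0.9,147,5],[0,7.6,-0.9,147,5],[0,7.6,-0.9,147,5],[0,7.6,-0.9,147,5]]], newtons=25)

```text
clock: 14.95
eef_pos: [513.1, 78.6, 89.1]
eef_rot: [3.141, 0.0, 1.751]
wrist_force: [0.0, 0.4, -0.2]
finger_gap: 65.4
```

Request:
send_rows(series=[[[0,0,0,0,0],[0,0,0,0,0],[0,0,0,0,0],[0,0,0,0,0],[0,0,0,0,0],[0,0,0,0,0],[0,0,0,0,0]]])

```text
clock: 15.65
eef_pos: [512.4, 78.4, 88.4]
eef_rot: [-3.14, -0.0, 1.751]
wrist_force: [-0.3, -0.4, 4.3]
finger_gap: 12.0
```

Request:
send_rows(series=[[[0,0,0,0,6],[0,0,0,0,12],[0,0,0,0,18],[0,0,0,0,24],[0,0,0,0,30],[0,0,0,0,36],[0,0,0,0,42],[0,0,0,0,48],[0,0,0,0,54],[0,0,0,0,60]]])

```text
clock: 16.65
eef_pos: [513.1, 78.2, 88.5]
eef_rot: [3.141, -0.0, 0.699]
wrist_force: [1.8, -2.9, -1.8]
finger_gap: 11.8
```

Request:
send_rows(series=[[[0,0,0,0,3],[0,0,0,0,5.5],[0,0,0,0,5.5],[0,0,0,0,5.5]]])

```text
clock: 17.05
eef_pos: [513.1, 78.2, 88.5]
eef_rot: [3.141, -0.0, 0.609]
wrist_force: [3.1, -4.1, -2.1]
finger_gap: 12.1
```

```bash
python3 -c "from dial import *;dial('d2')"; python3 ang.py pics/d2.png
```

```text
dial centre 1.1547927856445312 -3.4034957885742188 r 46.531211853027344
red 1424 0.7836634640055007
white 541 [ -4.75878004 -23.46349353] dir -1.9852704829378982
white 1205 [11.38360996 -4.00788382] dir -1.9114812106071664
white 48 [-15.97395833  -0.83333333] dir -1.8596076861264936
white 556 [11.14298561 21.17491007] dir -1.8329706810673905
[513.11013772  78.17740956  88.44171572] [ 3.14084645e+00 -1.87771735e-04  6.08801307e-01] 12.125825539558189
red 0.8766777780140287 ptr -1.3353225128822528 199.78449428240603 1818
```

Request:
send_rows(series=[[[0,0,0,0,-4],[0,0,0,0,-8],[0,0,0,0,-12],[0,0,0,0,-15],[0,0,0,0,-18],[0,0,0,0,-19.5],[0,0,0,0,-20],[0,0,0,0,-20],[0,0,0,0,-20]]])

```text
clock: 18.0
eef_pos: [513.0, 78.4, 88.5]
eef_rot: [3.141, 0.0, 0.956]
wrist_force: [3.2, -3.9, -1.8]
finger_gap: 11.9
```

Request:
send_rows(series=[[[0.3,0,0,0,0],[0.6,0,0,0,0],[1,0,0,0,0],[1,0,0,0,0],[1,0,0,-40,0],[1,0,0,-80,0],[1,0,0,-120,0],[1,0,0,-147,0],[1,0,0,-147,0],[1,0,0,-147,0]]])

```text
clock: 19.0
eef_pos: [512.7, 78.6, 235.2]
eef_rot: [3.142, -0.0, 0.957]
wrist_force: [-1.1, 0.7, 0.0]
finger_gap: 88.5
```

```bash
python3 -c "from dial import *;dial('d3')"; python3 ang.py pics/d3.png
```

```text
dial centre -7.723304748535156 -6.893531799316406 r 53.12877655029297
red 841 0.8666068823276544
white 4552 [-12.08847759  10.38642355] dir 2.4365944142645053
white 1218 [ 9.2797619  -7.63711002] dir -2.260118766592617
[512.43859959  78.53682738 234.36804446] [-3.14039640e+00  9.08065333e-04  9.56582530e-01] 91.77575272764068
red 0.8760047540720742 ptr -0.7190627652398294 179.66079321246735 338
```

View pics/d3.png

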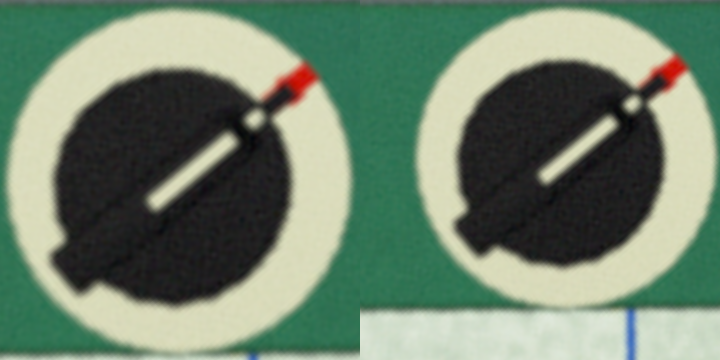

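The pointer tongue lies on the red mark at (290,90). Here's a last numeric check of pointer, cell and bystanders.

Run:
```python
from h import *
d=cv2.imread("pics/d3.png")[:,:360];h=cv2.cvtColor(d,cv2.COLOR_BGR2HSV).astype(int);y,x=np.mgrid[:360,:360]
for o in((178,181),(179,181),(179,182)):
    r=np.hypot(x-o[0],y-o[1])*.25;a=np.arctan2(x-o[0],o[1]-y)
    red=((h[...,0]<10)|(h[...,0]>170))&(h[...,1]>120)&(r>37.5)&(r<43);bl=(h[...,2]<80)&(r>31)&(r<35)&(abs(a-.9)<.4)
    print(a[red].mean(),a[bl].mean(),red.sum(),bl.sum())
c=shoot("top");im=c["img"][:,:,::-1]
old=cv2.resize(cv2.imread("pics/top0.png"),(512,384),interpolation=cv2.INTER_AREA)
df=cv2.absdiff(im,old).max(2)>60
n,l,s,_=cv2.connectedComponentsWithStats(df.astype(np.uint8));print(s[1:][s[1:,4]>25])
sc=shoot("scene");o=cv2.resize(cv2.imread("pics/scene0.png"),(512,384),interpolation=cv2.INTER_AREA)
df=cv2.absdiff(sc["img"][:,:,::-1],o).max(2)>60
n,l,s,_=cv2.connectedComponentsWithStats(df.astype(np.uint8));print(s[1:][s[1:,4]>25])
st=manip.read_state();print(st["clock"],st["wrist_force"])
cv2.imwrite("pics/scene9.png",cv2.resize(sc["img"][150:350,80:340,::-1],(780,600),interpolation=cv2.INTER_CUBIC))
```

```text
0.8786452015169992 0.8865568583938934 502 214
0.8743392198784244 0.8818122431969518 498 214
0.8696944700348401 0.876121536072679 501 214
[[ 194  129   71   78 1584]
 [ 305  152   16   12  116]
 [ 297  177   16   11  136]
 [ 229  183    7    6   28]
 [ 194  202   81  107 1663]
 [ 140  289   51   95 1066]
 [  23  298   21   13  131]
 [  20  308   94   76 3685]
 [ 234  320    6    8   37]
 [ 259  327    8    9   40]
 [ 230  336    8   12   36]
 [   0  341   19   22  189]
 [ 292  341   12   10   66]
 [ 301  351   11   30  135]
 [   2  372   16   12  126]]
[[ 100    0   55   31 1295]
 [ 161    0  153  176 9286]
 [ 283    0   14   21  159]
 [  99   22   13   15   89]
 [ 293   26    5    9   34]
 [ 159   42   11   10   63]
 [  92   62   21   30  273]
 [ 109   64   13   15   73]
 [ 101   90   20   22  249]
 [ 276  185    8   10   38]
 [ 205  238   19   23  303]
 [ 217  263   17   15  151]]
19.15 [-0.43371997  0.66447699 -0.68547919]
```

View pics/scene9.png

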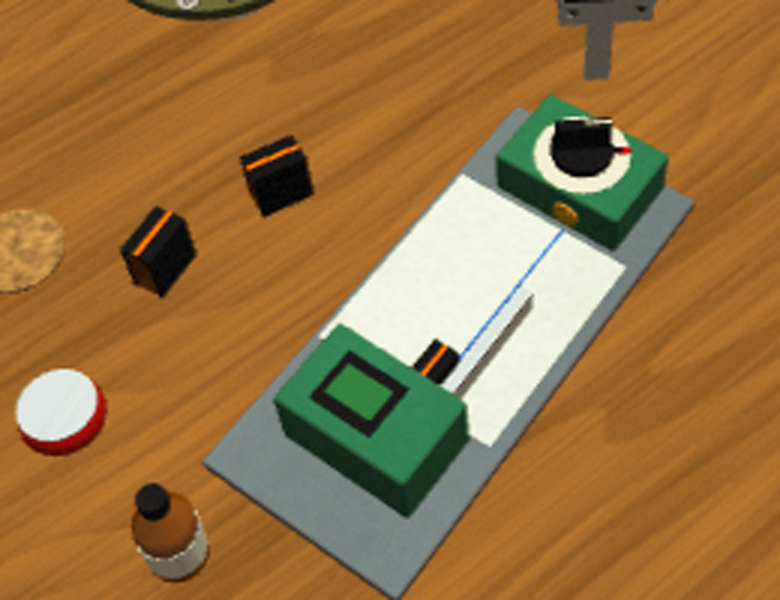

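The scene view shows the cell at (437,362) against both fence and receiver, the pointer on the red mark, everything else in place and the gripper clear. The pointer is within about 0.007 rad (0.4°) of the mark.

```bash
python3 -c "from cell import manip;print(manip.sign_off())"
```

```text
the job is handed in; nothing more can be done
None
```

I slid the amber cell home against the fence and receiver, then set the wheel on the red mark. I handed the job in with about 19 s of the 61 s on the clock.

- **Cell:** I gripped it low, turned it square and slid it to the receiver. Closed fingers then pushed it onto the fence (up to 19 N), along the fence to the receiver (up to 19 N), and onto the fence again. In the close-up its flank is flush with the fence. The stripe is within 0.004 rad of the light-path line, and the cell is within 1 mm of the seat by camera.
- **Wheel:** I turned it clockwise to about 1.23 rad, 20° past the mark at about 0.88 rad, and brought it back. The pointer now reads about 0.007 rad (0.4°) from the mark.
- **Other things:** the before-and-after pictures show changes only at the arm, its shadows, the cell and the wheel. The gripper is raised clear and touching nothing.

**Checks that disagreed or failed:**
- On the push to the receiver, the finger position put the cell's end about 1.5 mm short of where the model has it; I put this down to calibration and finger size.
- The cap looked about 22 mm wide in the picture, but the fingers measured 24 mm.
- The dial readout failed at full overshoot because the gripper blocked the view, so the 20° comes from the tool's angle.

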